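Seat the pilot shaft and inspect its end through the loupe

TASK

Slide the stepped steel pilot shaft foot first into the bore of the bearing housing until its collar rests on the housing, and let go of it. Then pick up the loupe and hold it level and still, with the lens centred over the top end of the shaft and at the height marked by the pointer on the focus post. Finish while still holding the loupe there, and leave the pointer, the white reservoir, the wrench and the loose bearing race alone.

Things in the scene. Friction and masses are not known exactly. Their poses are not given: they have to be found in the camera images.
- shaft: Stepped pilot shaft of bare steel, loose, at first standing upright on the bench, 101 mm tall, about 0.3 kg. From the bottom: round foot 24 mm in diameter and 45 mm long (3 mm chamfer at its end), round collar 40 mm in diameter and 6 mm thick, plain round stem 20 mm in diameter and 50 mm long, to grip. Origin at the middle of the foot's lower end, z up along the shaft.
- shaft_stem (a point): Middle of the shaft's stem, on its axis: 76 mm above the foot's lower end, 31 mm above the collar's underside, 25 mm below the stem's top end. z up along the shaft.
- housing: Round flanged aluminium bearing housing (flange 110 mm in diameter) fixed on a dark steel plate, 255 x 100 mm, 10 mm thick. Its top face is 70 mm above the bench. An upright steel rod, the focus post, 12 mm in diameter and 280 mm tall, stands on the plate 155 mm from the bore's axis, on the side away from the robot. Origin on the bore's axis at bench height; x points to the post, z up.
- bore_mouth (a point): Middle of the housing's top face, on the axis of its vertical bore: first a recess 34 mm in diameter and 5 mm deep, then a round hole 26 mm in diameter down to 60 mm below the top face, deeper than the shaft's foot is long. The 40 mm collar cannot enter: it rests on the top face when the shaft is home. z up, x to the post.
- focus_mark (a point): Tip (middle of its thickness) of the pointer: a level aluminium blade 5 mm thick on a collar that grips the focus post by friction. It points at the bore's axis and ends 119 mm from it, measured level. Its height above the bench, different each time (about 190 to 250 mm), is the height at which the middle of the lens is to be held. z up.
- loupe: Inspection loupe, loose, lying flat on the bench, about 0.16 kg: a straight black handle of rectangular section (110 mm long, 20 mm wide, 28 mm high) with a round lens in a black ring (68 mm outer diameter, 12 mm thick) at one end. Origin under its balance point, on the handle's underside; x along the handle to the lens, z up, square to the lens.
- loupe_grip (a point): The loupe's balance point, in the handle half-way up, 14 mm above its underside, 65 mm from the handle's blunt end and 45 mm from its lens end. x along the handle to the lens, y across its 20 mm width, z up.
- loupe_lens (a point): Middle of the loupe's lens, 100 mm from the balance point along x, at the same height (14 mm above the handle's underside). Axes as for the handle.
- reservoir: Bystander: white plastic fluid reservoir with a black cap, 60 mm in diameter, 110 mm tall, standing on the bench; origin at the middle of its underside.
- wrench: Bystander: steel wrench 200 mm long lying on the bench; x along it.
- race: Bystander: loose steel bearing race, 64 mm in diameter, 18 mm high, lying flat on the bench; origin at the middle of its underside.
Not all that is in view belongs to the job. Several things have the shape of the loupe; the one meant has the colours described above.

How it is judged:
On the way:
1. the shaft stands fully home in the bore, collar on the housing, and is released (z of shaft_stem in the frame of bore_mouth between 0.025 and 0.034 m and horizontal distance between shaft_stem and bore_mouth below 0.005 m and angle between shaft_stem's own z axis and vertical below 0.06 rad and contact force between the fingers and shaft below 0.1 N), for 0.3 s.
At the end, for the whole second after the job is handed in: Shaft home in the bore (collar within 3 mm of the top face, upright within 0.06 rad, within 5 mm of the axis) and released. Loupe held by the fingers alone, still, level within 0.1 rad, lens centre within 12 mm of the shaft's axis and 8 mm of the pointer's height (all of step 1 and z of loupe_lens in the frame of focus_mark between -0.008 and 0.008 m and horizontal distance between loupe_lens and shaft_stem below 0.012 m and angle between loupe_lens's own z axis and vertical below 0.1 rad and contact force between the fingers and loupe above 1 N and contact force between loupe and shaft below 0.1 N and contact force between loupe and housing below 0.1 N and linear speed of loupe below 0.02 m/s and angular speed of loupe below 0.15 rad/s); the arm keeps its last pose, push and grip.
It fails at once if the pointer on the focus post was moved more than 5 mm (distance of focus_mark from where it was at the start of the episode above 0.005 m).
It fails at once if the reservoir was knocked or moved more than 30 mm (distance of reservoir from where it was at the start of the episode above 0.03 m).
It fails at once if the wrench was knocked or moved more than 30 mm (distance of wrench from where it was at the start of the episode above 0.03 m).
It fails at once if the bearing race was knocked or moved more than 30 mm (distance of race from where it was at the start of the episode above 0.03 m).
It also fails if it takes over 61 s, if anything falls off the work surface, if the arm or the gripper's body presses on something with over 40 N, if the wrist force passes 120 N, or if a joint passes its speed limit or range.

ROBOT

A 6-joint arm with a two-finger parallel gripper is mounted at the origin on the work surface. World frame = base frame: x ahead of the robot, y to its left, z up, the work surface at z = 0. Lengths are in m, angles in rad, forces in N, time in s.
With the tool pointing down it reaches from about 0.25 to 0.725 m from the base axis. Payload 4 kg.
Tool frame: the origin (TCP) lies on the centre line of the jaws, within the pads' length; the fingertips stand 14 mm ahead of it and the grasp point (between the pads) lies 5 mm behind it; z points along the fingers, x is the direction in which the jaws open and shut, and the axes are right-handed (so a half turn about z gives the same grasp; the last joint's range is limited). The gripper opens to 85 mm and grips with 20 to 120 N. Pads are 22 mm wide; open, the fingers measure 114 mm over their backs; the gripper's body (76 mm by 85 mm) begins 54 mm behind the grasp point. The pads swing forward as they close: fully open they stand 13 mm farther back than shut.
Start: joints at [-1.123, 0.241, 0.005, 1.335, 0, 1.571], TCP at [0.216, -0.451, 0.245] pointing down, gripper open.
Joint ranges: [-2.72, 2.72], [-1.05, 1.87], [-1.09, 1.28], [-1.99, 2.15], [-1.42, 1.44], [-3.14, 3.14]. Speed limits (rad/s): [2.79, 2.79, 3.14, 3.14, 3.14, 3.14].

INTERFACE

Orientations are given as a unit quaternion [x, y, z, w].
In Python, from workcell import bot gives the robot as it stands.
- The arm moves only by the tool play_rows, never from a script. Its argument "motion" is a list of rows, each an object with "fingers": the closure, from -1 (fully open) to 1 (shut), so that 0 is half open; "translation": the shift along the tool's x, y, z in cm, a list of three; "roll": the turn about the tool's z in degrees. A call has 1 to 20 rows; each row is the pose to reach, as a shift and turn from the pose commanded when the call began, along the tool's axes at that moment; what a row does not reach only later rows make up. A row lasts 1/12 s, in which the tool goes at most 41.7 mm and 7.16 degrees, less where a joint would pass 70% of its speed; a pose out of reach is approached as far as the arm can. A call with a gripper value outside its range is refused whole. The fingers move at their own pace and stop on an object; the grip force is fixed at half the most. Time passes only in rows, so rows that repeat a pose let the fingers close. It gives the time, the measured TCP pose, the force and the opening at its end, in the units of the state.
- bot.get_obs(): the state, without advancing time (a new reading comes with each control period).
- bot.camera(name): name is "scene" or "top" or "wrist"; returns a dict with "pixels" (384x512x3 uint8, red, green, blue), "intrinsics" (3x3 intrinsics, pixels), "world_to_cam" (4x4, takes a point from world to camera coordinates). Camera axes: x right, y down, z forward; pixel columns grow to the right and rows downward; lengths in m; the calibration is good to about 2 mm. A picture is of the moment at which its call begins. There is no depth.
- bot.job_done(): hands the job in, once; it reports no verdict.
The state is a dict: "clock": time; "joint_pos": joint angles; "joint_vel": joint speeds; "tau": joint torques, N m; "eef_pos": TCP position; "tool_rot": TCP orientation; "ft_force": force on the tool from outside, world axes, zero at the start; "ft_torque": the same for the moment, N m; "grip_width": finger opening in m.
Only numpy, scipy, OpenCV 4.12 (cv2) and the standard library are available. Lean on these libraries where they do the work, as an engineer would, in place of code of your own. Each camera call takes 0.05 s, during which the arm holds its last target. There are 200 camera calls.

## Working session

There is one attempt and no reset: what is moved stays moved. The work goes in short steps, Python scripts to look and compute and a tool call to move; the robot and the scene stay as the last step left them, time stands still between calls to the robot, and variables do not carry over. Pictures are saved under pics/ and viewed, about 8 in all and at most 12, crops included, and the job is handed in when it is done.

Besides the shell and the picture viewer there is one more tool, called after "Emit:" by a JSON object that holds its "op" and its "data", one argument or row to a line. play_rows: Moves the arm, as the interface text tells. Its arguments: {"type":"object","properties":{"motion":{"type":"array","items":{"type":"object","properties":{"fingers":{"type":"number"},"translation":{"type":"array","items":{"type":"number"}},"roll":{"type":"number"}}}}},"required":["motion"]}

```bash
mkdir -p pics
cat > h.py <<'E'
import numpy as np, cv2
from workcell import bot
from scipy.spatial.transform import Rotation as R
def ray(c,u,v):
    K=np.array(c["intrinsics"]);T=np.array(c["world_to_cam"])
    d=T[:3,:3].T@np.linalg.solve(K,[u,v,1]);o=-T[:3,:3].T@T[:3,3];return o,d
def onz(c,u,v,z):
    o,d=ray(c,u,v);return o+d*(z-o[2])/d[2]
def proj(c,p):
    T=np.array(c["world_to_cam"]);q=np.array(c["intrinsics"])@(T[:3,:3]@np.array(p)+T[:3,3]);return q[:2]/q[2]
def shoot(n,f):
    c=bot.camera(n);cv2.imwrite("pics/"+f+".png",c["pixels"][...,::-1]);np.save("pics/"+f+".npy",c,allow_pickle=True);return c
def load(f): return np.load("pics/"+f+".npy",allow_pickle=True).item()
E
python3 - <<'E'
from h import *
a=shoot("scene","s0");b=shoot("top","t0")
cv2.imwrite("pics/st0.png",cv2.resize(np.vstack([a["pixels"],b["pixels"]])[...,::-1],(512,768))[:,:])
o=bot.get_obs();print({k:np.round(v,3) for k,v in o.items()})
for c in(a,b):print(np.round(c["intrinsics"],1),np.round(c["world_to_cam"],3))
E
```

```text
{'clock': np.float64(0.1), 'joint_pos': array([-1.123,  0.241,  0.004,  1.335, -0.   ,  1.571]), 'joint_vel': array([-0.001, -0.001,  0.003, -0.001,  0.001,  0.   ]), 'tau': array([-0.0000e+00, -3.7314e+01,  2.5301e+01,  1.1000e-02, -0.0000e+00,
        0.0000e+00]), 'eef_pos': array([ 0.216, -0.45 ,  0.244]), 'tool_rot': array([ 0.846, -0.532, -0.001, -0.   ]), 'ft_force': array([-0.604,  0.231,  0.024]), 'ft_torque': array([0.004, 0.022, 0.018]), 'grip_width': np.float64(0.085)}
[[385.1   0.  256.6]
 [  0.  385.1 200.3]
 [  0.    0.    1. ]] [[ 0.762  0.647  0.004 -0.408]
 [ 0.485 -0.567 -0.665 -0.12 ]
 [-0.429  0.509 -0.747  1.361]
 [ 0.     0.     0.     1.   ]]
[[412.8   0.  255.3]
 [  0.  412.8 189.9]
 [  0.    0.    1. ]] [[ 0.014 -1.    -0.005  0.071]
 [-0.996 -0.013 -0.083  0.502]
 [ 0.083  0.007 -0.997  1.296]
 [ 0.     0.     0.     1.   ]]
```

View pics/s0.png

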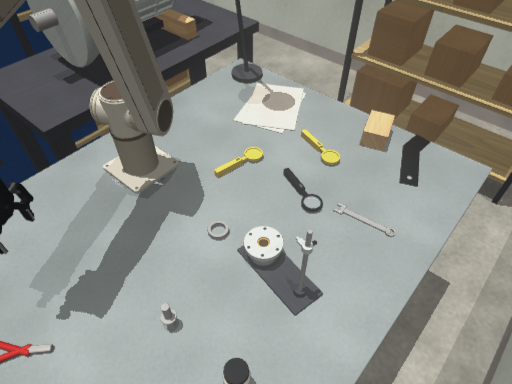

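View pics/t0.png

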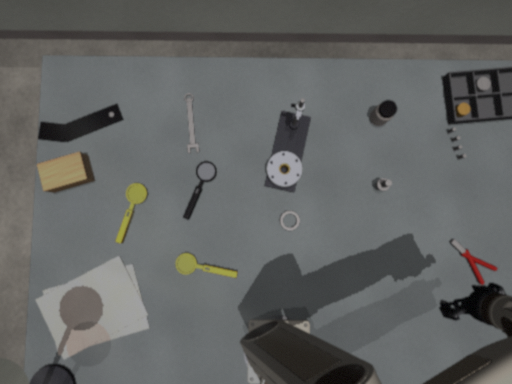

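The scene shows a black loupe at top (205,172)/(191,210), scene (312,202). Yellow loupes are at top (136,192) and (186,263), and a black bracket at (80,125). Only the first has a black handle, a black ring and a lens. I'll confirm in an enlarged crop.

Run:
```python
from h import *
a=load("s0")["pixels"];b=load("t0")["pixels"]
r=lambda i,x0,x1,y0,y1,s:cv2.resize(i[y0:y1,x0:x1,::-1],None,fx=s,fy=s,interpolation=cv2.INTER_CUBIC)
A=r(b,170,310,90,210,4)  #560x480
B=r(b,365,405,95,195,4) #160x400
im=np.zeros((480,740,3),np.uint8);im[:,:560]=A;im[:400,570:730]=B
cv2.imwrite("pics/c1.png",im)
C=r(a,235,325,220,310,5);D=r(a,150,190,295,335,7)
im=np.zeros((450,740,3),np.uint8);im[:450,:450]=C;im[:280,455:735]=D
cv2.imwrite("pics/c2.png",im)
```

```text
(no output)
```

View pics/c1.png

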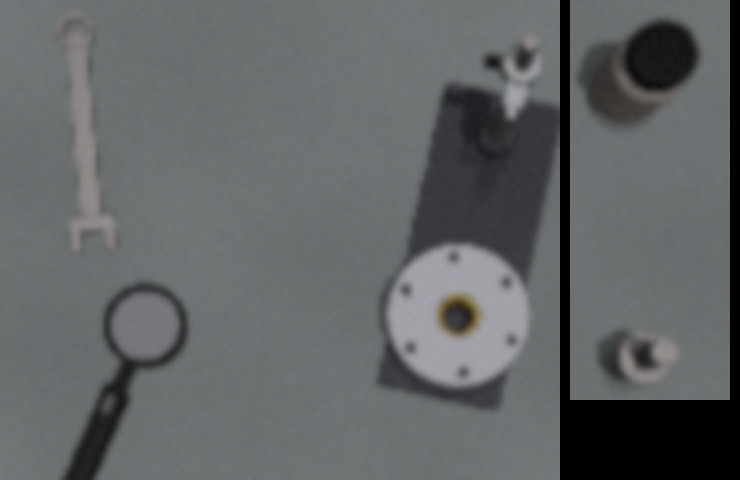

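View pics/c2.png

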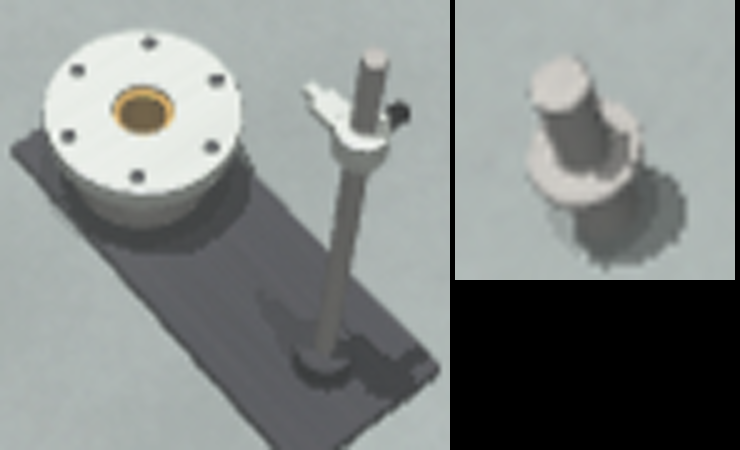

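c1: the only black loupe has its lens at top px (206,171), and its handle runs to (187,217). The housing is at (284.5,169) and the stem top at (388,183). c2: the pointer tip is at scene px (296,237) and the stem top at (165,307).

```bash
cat >> h.py <<'E'
def tri(obs):
    A=np.zeros((3,3));B=np.zeros(3)
    for c,u,v in obs:
        o,d=ray(c,u,v);d=d/np.linalg.norm(d);P=np.eye(3)-np.outer(d,d);A+=P;B+=P@o
    x=np.linalg.solve(A,B);return x,[np.round(proj(c,x)-[u,v],1) for c,u,v in obs]
E
python3 - <<'E'
from h import *
a=load("s0");b=load("t0")
q=lambda X,Y,x0,y0,s:(x0+(X+.5)/s-.5,y0+(Y+.5)/s-.5)
T=lambda X,Y:q(X,Y,170,90,4); S=lambda X,Y:q(X,Y,235,220,5)
# housing top ellipse by white mask
def ell(c,x0,x1,y0,y1,th,inv=False,k=0):
    g=cv2.cvtColor(c["pixels"],cv2.COLOR_RGB2GRAY)[y0:y1,x0:x1]
    m=((g<th) if inv else (g>th)).astype(np.uint8)
    cs,_=cv2.findContours(m,cv2.RETR_EXTERNAL,cv2.CHAIN_APPROX_NONE);cc=max(cs,key=cv2.contourArea)
    return cv2.minAreaRect(cc),cv2.fitEllipse(cc),(x0,y0),m,cc
for n,c,box,th in(("top",b,(260,308,145,192),150),("scene",a,(240,288,222,265),205)):
    r,e,o,m,cc=ell(c,*box,th);print(n,e,o,onz(c,e[0][0]+o[0],e[0][1]+o[1],.07))
bt=T(458,315);bs=S(142,110)
print("bore hand",onz(b,*bt,.07),onz(a,*bs,.07), tri([(a,*bs),(b,*bt)]))
st=q(664-570,352,365,95,4);ss=q(562-455,83,150,295,7)
print("stemtop",tri([(a,*ss),(b,*st)]),onz(a,*ss,.101),onz(b,*st,.101))
print("tip",tri([(a,*S(306,88)),(b,*T(512,117))]))
print("posttop",tri([(a,*S(373,55)),(b,*T(529,42))]))
print("lens",onz(b,*T(146,326),.014))
g=cv2.cvtColor(b["pixels"],cv2.COLOR_RGB2GRAY)[155:225,178:220];m=(g<60).astype(np.uint8)
cs,_=cv2.findContours(m,cv2.RETR_EXTERNAL,cv2.CHAIN_APPROX_NONE);cc=max(cs,key=cv2.contourArea)
x=cc[:,0,:]+[178,155];print("blunt",x[np.argmax(x[:,1])],"ring top",x[np.argmin(x[:,1])])
# handle axis: mid of dark pixels rows 185-215
P=[]
for v in range(188,217,2):
    us=np.where(g[v-155]<60)[0]+178;P.append(onz(b,us.mean(),v,.02)[:2])
P=np.array(P);print("handle",np.round(P[[0,3,7,11,14]],3), np.polyfit(P[:,0],P[:,1],1))
E
```

```text
top ((24.197158813476562, 23.275957107543945), (30.855871200561523, 31.027563095092773), 109.26606750488281) (260, 145) [ 0.56494969 -0.01103762  0.07      ]
scene ((23.08249282836914, 20.02582359313965), (30.783449172973633, 38.76549530029297), 91.86455535888672) (240, 222) [ 0.56731969 -0.01046238  0.07      ]
bore hand [ 0.56463905 -0.01081767  0.07      ] [ 0.56623113 -0.00950764  0.07      ] (array([ 0.56542289, -0.01013373,  0.06981041]), [array([-0.4,  0. ]), array([-0.2, -0.2])])
stemtop (array([ 0.5225627 , -0.31921629,  0.1006433 ]), [array([-0.8,  0. ]), array([-0.5, -0.4])]) [ 0.52403541 -0.31802901  0.101     ] [ 0.52141995 -0.32052513  0.101     ]
tip (array([ 0.68208441, -0.03650265,  0.22103538]), [array([-0.5,  0. ]), array([-0.3, -0.3])])
posttop (array([ 0.71616141, -0.04186694,  0.28062876]), [array([-0.3,  0. ]), array([-0.2, -0.2])])
lens [0.5601204  0.23673518 0.014     ]
blunt [186 218] ring top [215 168]
handle [[0.505 0.261]
 [0.485 0.267]
 [0.46  0.277]
 [0.434 0.288]
 [0.415 0.295]] [-0.41323386  0.46705784]
```

Emit:
{"op": "play_rows", "data": {
  "motion": [
    {"fingers":-1,"translation":[0.4,-8,1],"roll":0},
    {"fingers":-1,"translation":[0.6,-12,2],"roll":0},
    {"fingers":-1,"translation":[0.8,-16,2],"roll":0},
    {"fingers":-1,"translation":[1,-20,3],"roll":0},
    {"fingers":-1,"translation":[1.2,-24,3],"roll":0},
    {"fingers":-1,"translation":[1.3,-28,4],"roll":0},
    {"fingers":-1,"translation":[1.4,-31,4.5],"roll":0},
    {"fingers":-1,"translation":[1.4,-33.3,4.5],"roll":0},
    {"fingers":-1,"translation":[1.4,-33.3,4.5],"roll":0},
    {"fingers":-1,"translation":[1.4,-33.3,4.5],"roll":0},
    {"fingers":-1,"translation":[1.4,-33.3,4.5],"roll":0}
  ]
}}

```text
clock: 1.02
eef_pos: [0.5223, -0.3187, 0.1994]
tool_rot: [0.847, -0.532, -0.001, 0.0]
ft_force: [-0.2, -0.4, -0.1]
grip_width: 0.0852
```

Run:
```python
from h import *
w=shoot("wrist","w1");o=bot.get_obs()
print({k:np.round(o[k],4) for k in("clock","joint_pos","eef_pos","tool_rot","ft_force")})
print(np.round(w["intrinsics"],1));T=w["world_to_cam"];Rt=R.from_quat(o["tool_rot"]).as_matrix()
print("cam in tool",Rt.T@(-T[:3,:3].T@T[:3,3]-o["eef_pos"]),np.round(Rt.T@T[:3,:3].T,3))
print("pred stem top",proj(w,[.5225,-.319,.101]),"tcp axis at .101",proj(w,[*o["eef_pos"][:2],.101]))
```

```text
{'clock': np.float64(1.0667), 'joint_pos': array([-5.4900e-01,  4.8590e-01,  2.4380e-01,  1.3301e+00, -4.0000e-04,
        2.1453e+00]), 'eef_pos': array([ 0.5218, -0.3194,  0.1999]), 'tool_rot': array([ 8.463e-01, -5.327e-01, -7.000e-04,  2.000e-04]), 'ft_force': array([-0.1669, -0.3284,  0.7009])}
[[279.7   0.  256.2]
 [  0.  279.7 196.5]
 [  0.    0.    1. ]]
cam in tool [-0.00015952 -0.08299063 -0.12814687] [[ 1.     0.    -0.001]
 [-0.     0.949  0.316]
 [ 0.001 -0.316  0.949]]
pred stem top [256.65399139 203.62535698] tcp axis at .101 [256.66592371 204.50292804]
```

View pics/w1.png

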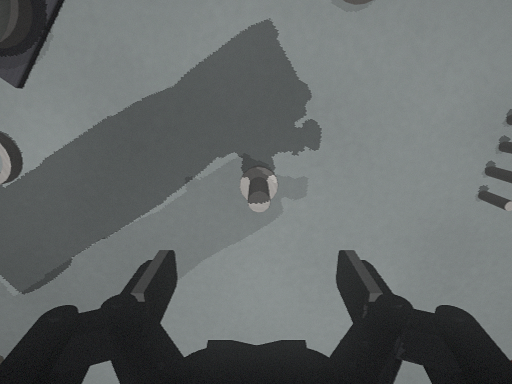

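The wrist view shows the stem top at about (259,202), 2 px right and 2 px above the tool axis. I'll shift about 2 mm, descend and grip.

Emit:
{"op": "play_rows", "data": {
  "motion": [
    {"fingers":-1,"translation":[0.2,-0.2,3],"roll":0},
    {"fingers":-1,"translation":[0.2,-0.2,6],"roll":0},
    {"fingers":-1,"translation":[0.2,-0.2,9],"roll":0},
    {"fingers":-1,"translation":[0.2,-0.2,11],"roll":0},
    {"fingers":-1,"translation":[0.2,-0.2,12.3],"roll":0},
    {"fingers":-1,"translation":[0.2,-0.2,12.3],"roll":0},
    {"fingers":0.3,"translation":[0.2,-0.2,12.3],"roll":0},
    {"fingers":1,"translation":[0.2,-0.2,12.3],"roll":0},
    {"fingers":1,"translation":[0.2,-0.2,12.3],"roll":0},
    {"fingers":1,"translation":[0.2,-0.2,12.3],"roll":0},
    {"fingers":1,"translation":[0.2,-0.2,12.3],"roll":0},
    {"fingers":1,"translation":[0.2,-0.2,12.3],"roll":0},
    {"fingers":1,"translation":[0.2,-0.2,12.3],"roll":0},
    {"fingers":1,"translation":[0.2,-0.2,12.3],"roll":0}
  ]
}}

```text
clock: 2.23
eef_pos: [0.5258, -0.3201, 0.0785]
tool_rot: [0.847, -0.532, 0.001, -0.0]
ft_force: [-0.4, 1.3, 5.7]
grip_width: 0.0184
```

Emit:
{"op": "play_rows", "data": {
  "motion": [
    {"fingers":1,"translation":[0,0,-3],"roll":0},
    {"fingers":1,"translation":[0,0,-6],"roll":0},
    {"fingers":1,"translation":[0,0,-9.5],"roll":0},
    {"fingers":1,"translation":[-2,-1.3,-9.5],"roll":0},
    {"fingers":1,"translation":[-5,-3.2,-9.5],"roll":0},
    {"fingers":1,"translation":[-8,-5.2,-9.5],"roll":0},
    {"fingers":1,"translation":[-11,-7.1,-9.5],"roll":0},
    {"fingers":1,"translation":[-14,-9.1,-9.5],"roll":0},
    {"fingers":1,"translation":[-17,-11,-9.5],"roll":0},
    {"fingers":1,"translation":[-20,-13,-9.5],"roll":0},
    {"fingers":1,"translation":[-23,-14.9,-9.5],"roll":0},
    {"fingers":1,"translation":[-25,-16.2,-9.5],"roll":0},
    {"fingers":1,"translation":[-26.2,-17,-9.5],"roll":0},
    {"fingers":1,"translation":[-26.2,-17,-9.5],"roll":0},
    {"fingers":1,"translation":[-26.2,-17,-9.5],"roll":0},
    {"fingers":1,"translation":[-26.2,-17,-9.5],"roll":0}
  ]
}}

```text
clock: 3.57
eef_pos: [0.5647, -0.0108, 0.1717]
tool_rot: [0.846, -0.533, -0.0, 0.001]
ft_force: [0.0, -0.3, -3.4]
grip_width: 0.0184
```

Run:
```python
from h import *
w=shoot("wrist","w2");s=shoot("scene","s2");o=bot.get_obs()
print({k:np.round(o[k],4) for k in("clock","eef_pos","tool_rot","ft_force","ft_torque","grip_width")})
x,y=np.round(proj(s,[.5655,-.0103,.1])).astype(int)
C=cv2.resize(s["pixels"][y-45:y+35,x-40:x+40],None,fx=5,fy=5,interpolation=cv2.INTER_CUBIC)
D=cv2.resize(w["pixels"][130:290,160:350],None,fx=2.1,fy=2.1,interpolation=cv2.INTER_CUBIC)
im=np.zeros((400,800,3),np.uint8);im[:,:400]=C;im[:D.shape[0],401:401+D.shape[1]]=D[:, :399];cv2.imwrite("pics/c3.png",im[...,::-1]);print(x,y,D.shape)
```

```text
{'clock': np.float64(3.6667), 'eef_pos': array([ 0.5649, -0.0114,  0.172 ]), 'tool_rot': array([ 8.460e-01, -5.331e-01, -2.000e-04,  4.000e-04]), 'ft_force': array([ 1.085 , -0.3985, -3.3584]), 'ft_torque': array([ 0.0059, -0.0457, -0.004 ]), 'grip_width': np.float64(0.0187)}
263 235 (336, 399, 3)
```

View pics/c3.png

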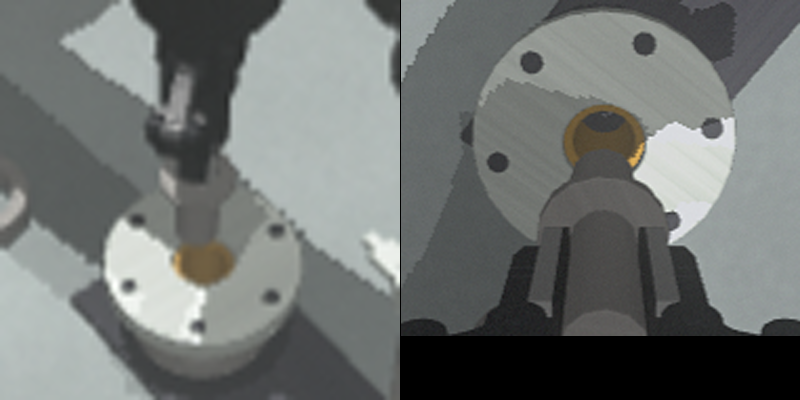

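The wrist crop shows the foot centred on the bore in tool x (both at about x=604). In the scene crop it is within about 1 mm in tool y. I'll apply a 0.5 mm correction and lower partway, watching the force.

Emit:
{"op": "play_rows", "data": {
  "motion": [
    {"fingers":1,"translation":[0,-0.05,0.8],"roll":0},
    {"fingers":1,"translation":[0,-0.05,1.6],"roll":0},
    {"fingers":1,"translation":[0,-0.05,2.2],"roll":0},
    {"fingers":1,"translation":[0,-0.05,2.6],"roll":0},
    {"fingers":1,"translation":[0,-0.05,3.0],"roll":0},
    {"fingers":1,"translation":[0,-0.05,3.4],"roll":0},
    {"fingers":1,"translation":[0,-0.05,3.7],"roll":0},
    {"fingers":1,"translation":[0,-0.05,3.7],"roll":0},
    {"fingers":1,"translation":[0,-0.05,3.7],"roll":0}
  ]
}}

```text
clock: 4.42
eef_pos: [0.5692, -0.0087, 0.1411]
tool_rot: [0.847, -0.532, 0.004, -0.004]
ft_force: [-2.5, 3.9, 19.8]
grip_width: 0.0186
```

The foot met resistance with about 20 N at z ≈ 0.063. I'll back up 8 mm and measure the offset.

Emit:
{"op": "play_rows", "data": {
  "motion": [
    {"fingers":1,"translation":[0,0,-0.8],"roll":0},
    {"fingers":1,"translation":[0,0,-1.6],"roll":0},
    {"fingers":1,"translation":[0,0,-1.6],"roll":0},
    {"fingers":1,"translation":[0,0,-1.6],"roll":0},
    {"fingers":1,"translation":[0,0,-1.6],"roll":0}
  ]
}}

```text
clock: 4.83
eef_pos: [0.5651, -0.0103, 0.1503]
tool_rot: [0.846, -0.533, -0.001, 0.001]
ft_force: [0.2, 0.9, -3.0]
grip_width: 0.0188
```

Run:
```python
from h import *
w=shoot("wrist","w3");s=shoot("scene","s3");o=bot.get_obs()
print({k:np.round(o[k],4) for k in("clock","eef_pos","tool_rot","ft_force","ft_torque","grip_width")})
x,y=np.round(proj(s,[.5655,-.0103,.09])).astype(int)
C=cv2.resize(s["pixels"][y-30:y+20,x-25:x+25],None,fx=8,fy=8,interpolation=cv2.INTER_CUBIC)
D=cv2.resize(w["pixels"][130:290,160:350],None,fx=2.1,fy=2.1,interpolation=cv2.INTER_CUBIC)
im=np.zeros((400,800,3),np.uint8);im[:,:400]=C;im[:D.shape[0],401:401+D.shape[1]]=D[:, :399];cv2.imwrite("pics/c4.png",im[...,::-1]);print(x,y)
for z in(.07,.09,.12):print(z,proj(s,[.5655,-.0103,z]),proj(w,[.5655,-.0103,z]))
```

```text
{'clock': np.float64(4.9333), 'eef_pos': array([ 0.565 , -0.0102,  0.1501]), 'tool_rot': array([ 8.464e-01, -5.325e-01, -9.000e-04,  6.000e-04]), 'ft_force': array([ 0.0896,  0.1203, -3.2141]), 'ft_torque': array([-0.0058,  0.004 ,  0.0175]), 'grip_width': np.float64(0.0183)}
263 237
0.07 [262.61209297 241.63789614] [256.434452  210.8901987]
0.09 [262.72426935 237.33069517] [256.43182486 220.8694386 ]
0.12 [262.8986705  230.63426949] [256.42682635 239.8563906 ]
```

View pics/c4.png

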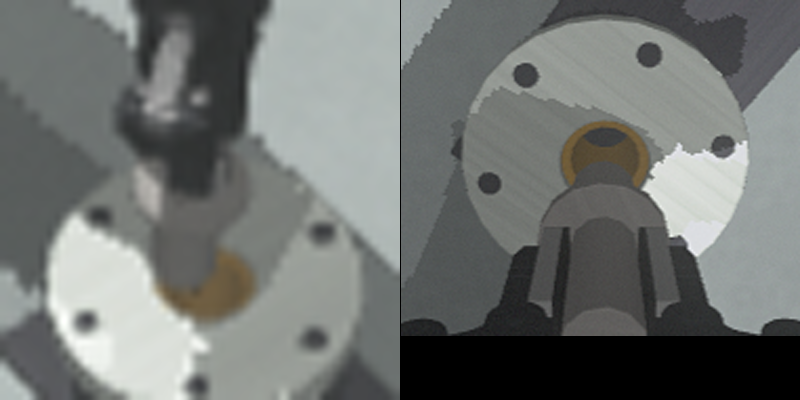

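The shaft slid sideways in the pads. In the scene crop its foot is at x≈188 against the bore at ≈205 (scale 0.35 mm/px), so it is about 6 mm off toward +tool y. The wrist view agrees at about 5 mm. I'll move −5.5 mm in tool y and go down gently.

Emit:
{"op": "play_rows", "data": {
  "motion": [
    {"fingers":1,"translation":[0,-0.3,-0.2],"roll":0},
    {"fingers":1,"translation":[0,-0.55,-0.2],"roll":0},
    {"fingers":1,"translation":[0,-0.55,-0.2],"roll":0},
    {"fingers":1,"translation":[0,-0.55,0.2],"roll":0},
    {"fingers":1,"translation":[0,-0.55,0.5],"roll":0},
    {"fingers":1,"translation":[0,-0.55,0.8],"roll":0},
    {"fingers":1,"translation":[0,-0.55,1.1],"roll":0},
    {"fingers":1,"translation":[0,-0.55,1.3],"roll":0},
    {"fingers":1,"translation":[0,-0.55,1.3],"roll":0},
    {"fingers":1,"translation":[0,-0.55,1.3],"roll":0}
  ]
}}

```text
clock: 5.77
eef_pos: [0.571, -0.0077, 0.1382]
tool_rot: [0.846, -0.532, 0.0, -0.0]
ft_force: [2.0, 0.3, -4.2]
grip_width: 0.0187
```

Emit:
{"op": "play_rows", "data": {
  "motion": [
    {"fingers":1,"translation":[0,0,0.4],"roll":0},
    {"fingers":1,"translation":[0,0,0.8],"roll":0},
    {"fingers":1,"translation":[0,0,1.2],"roll":0},
    {"fingers":1,"translation":[0,0,1.6],"roll":0},
    {"fingers":1,"translation":[0,0,2.0],"roll":0},
    {"fingers":1,"translation":[0,0,2.0],"roll":0},
    {"fingers":1,"translation":[0,0,2.0],"roll":0}
  ]
}}

```text
clock: 6.35
eef_pos: [0.5708, -0.0077, 0.1177]
tool_rot: [0.846, -0.532, -0.0, -0.0]
ft_force: [3.8, 1.0, -4.3]
grip_width: 0.0182
```

Emit:
{"op": "play_rows", "data": {
  "motion": [
    {"fingers":1,"translation":[0,0,0.4],"roll":0},
    {"fingers":1,"translation":[0,0,0.8],"roll":0},
    {"fingers":1,"translation":[0,0,1.2],"roll":0},
    {"fingers":1,"translation":[0,0,1.5],"roll":0},
    {"fingers":1,"translation":[0,0,1.5],"roll":0},
    {"fingers":1,"translation":[0,0,1.5],"roll":0}
  ]
}}

```text
clock: 6.85
eef_pos: [0.5709, -0.0077, 0.1036]
tool_rot: [0.846, -0.532, 0.0, -0.0]
ft_force: [2.8, 0.9, -0.0]
grip_width: 0.0186
```

Emit:
{"op": "play_rows", "data": {
  "motion": [
    {"fingers":0.5,"translation":[0,0,0],"roll":0},
    {"fingers":-0.3,"translation":[0,0,0],"roll":0},
    {"fingers":-1,"translation":[0,0,0],"roll":0},
    {"fingers":-1,"translation":[0,0,0],"roll":0},
    {"fingers":-1,"translation":[0,0,0],"roll":0},
    {"fingers":-1,"translation":[0,0,-2],"roll":0},
    {"fingers":-1,"translation":[0,0,-5],"roll":0},
    {"fingers":-1,"translation":[0,0,-8],"roll":0},
    {"fingers":-1,"translation":[0,0,-11],"roll":0},
    {"fingers":-1,"translation":[0,0,-13],"roll":0},
    {"fingers":-1,"translation":[0,0,-13],"roll":0},
    {"fingers":-1,"translation":[0,0,-13],"roll":0}
  ]
}}

```text
clock: 7.85
eef_pos: [0.5714, -0.0077, 0.2348]
tool_rot: [0.846, -0.532, 0.001, -0.001]
ft_force: [-0.6, 0.4, 0.6]
grip_width: 0.0855
```

Run:
```python
from h import *
w=shoot("wrist","w4");s=shoot("scene","s4");o=bot.get_obs()
print({k:np.round(o[k],4) for k in("clock","eef_pos","tool_rot","ft_force","grip_width")})
x,y=np.round(proj(s,[.5655,-.0103,.09])).astype(int)
C=cv2.resize(s["pixels"][y-30:y+20,x-25:x+25],None,fx=8,fy=8,interpolation=cv2.INTER_CUBIC)
D=cv2.resize(w["pixels"][100:290,160:350],None,fx=2.1,fy=2.1,interpolation=cv2.INTER_CUBIC)
im=np.zeros((400,800,3),np.uint8);im[:,:400]=C;im[:D.shape[0],401:401+D.shape[1]]=D[:, :399];cv2.imwrite("pics/c5.png",im[...,::-1]);print(x,y)
for z in(.07,.076,.126):print(z,proj(s,[.5655,-.0103,z])-[x-25,y-30],proj(w,[.5655,-.0103,z]))
# plan to loupe
Rt=R.from_quat(o["tool_rot"]).as_matrix();d=np.array([.468,.2745,.15])-o["eef_pos"];print("to loupe tool cm",Rt.T@d*100)
```

```text
{'clock': np.float64(7.95), 'eef_pos': array([ 0.5698, -0.0077,  0.2321]), 'tool_rot': array([ 8.465e-01, -5.325e-01, -9.000e-04,  6.000e-04]), 'ft_force': array([ 0.0809,  0.0369, -0.3542]), 'grip_width': np.float64(0.0851)}
263 237
0.07 [24.61209297 34.63789614] [255.68331883 189.09901817]
0.076 [24.64541292 33.3585205 ] [255.68093037 190.70331621]
0.126 [24.93447065 22.25966246] [255.65684759 206.8794633 ]
to loupe tool cm [-29.83957667  -3.05411901   8.23210545]
```

View pics/c5.png

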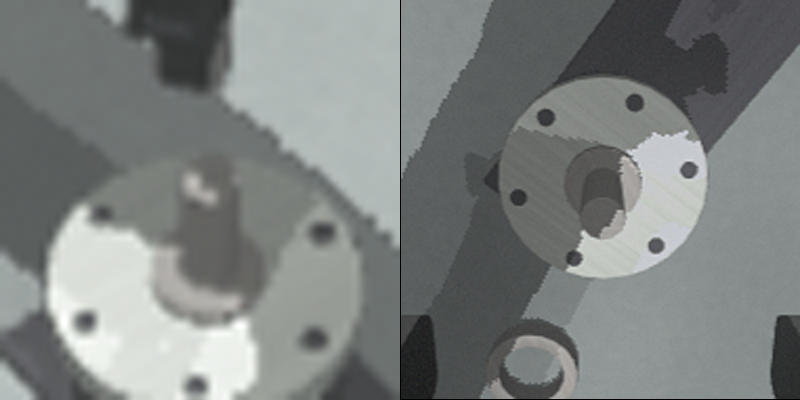

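c5 shows the collar seated on the housing and the stem upright: scene crop (210,180), wrist crop (604,218). Next is the loupe, turning −132° on the way.

Emit:
{"op": "play_rows", "data": {
  "motion": [
    {"fingers":-1,"translation":[-3,-0.3,0],"roll":0},
    {"fingers":-1,"translation":[-6,-0.6,0],"roll":-7},
    {"fingers":-1,"translation":[-9,-0.9,0],"roll":-14},
    {"fingers":-1,"translation":[-12,-1.2,1],"roll":-21},
    {"fingers":-1,"translation":[-15,-1.5,2],"roll":-28},
    {"fingers":-1,"translation":[-18,-1.8,3],"roll":-35},
    {"fingers":-1,"translation":[-21,-2.1,4],"roll":-42},
    {"fingers":-1,"translation":[-24,-2.4,5],"roll":-49},
    {"fingers":-1,"translation":[-26,-2.7,6],"roll":-56},
    {"fingers":-1,"translation":[-28,-2.9,7],"roll":-63},
    {"fingers":-1,"translation":[-29,-3,8],"roll":-70},
    {"fingers":-1,"translation":[-29.8,-3,8],"roll":-77},
    {"fingers":-1,"translation":[-29.8,-3,8],"roll":-84},
    {"fingers":-1,"translation":[-29.8,-3,8],"roll":-91},
    {"fingers":-1,"translation":[-29.8,-3,8],"roll":-98},
    {"fingers":-1,"translation":[-29.8,-3,8],"roll":-105},
    {"fingers":-1,"translation":[-29.8,-3,8],"roll":-112},
    {"fingers":-1,"translation":[-29.8,-3,8],"roll":-119},
    {"fingers":-1,"translation":[-29.8,-3,8],"roll":-126},
    {"fingers":-1,"translation":[-29.8,-3,8],"roll":-132}
  ]
}}

```text
clock: 9.62
eef_pos: [0.4673, 0.2731, 0.1512]
tool_rot: [0.829, 0.559, -0.002, -0.0]
ft_force: [-0.1, -0.8, -0.5]
grip_width: 0.0852
```

Emit:
{"op": "play_rows", "data": {
  "motion": [
    {"fingers":-1,"translation":[0,0,0],"roll":0},
    {"fingers":-1,"translation":[0,0,0],"roll":0},
    {"fingers":-1,"translation":[0,0,0],"roll":0}
  ]
}}

```text
clock: 9.87
eef_pos: [0.468, 0.2735, 0.1523]
tool_rot: [0.831, 0.556, -0.001, -0.0]
ft_force: [-0.1, -0.7, -0.2]
grip_width: 0.0853
```

Run:
```python
from h import *
w=shoot("wrist","w5");o=bot.get_obs()
print({k:np.round(o[k],4) for k in("clock","joint_pos","eef_pos","tool_rot")})
Rt=R.from_quat(o["tool_rot"]).as_matrix();print("yaw",np.degrees(np.arctan2(Rt[1,0],Rt[0,0])))
for n,p in dict(grip=[.468,.2745,.028],lens=[.5605,.2363,.02],tcp=[*o["eef_pos"][:2],.028]).items():print(n,proj(w,p))
hsv=cv2.cvtColor(w["pixels"],cv2.COLOR_RGB2HSV);
m=(hsv[...,2]<45).astype(np.uint8)
nn,l,st,ce=cv2.connectedComponentsWithStats(m)
for i in range(1,nn):
    if st[i,4]>300:print(st[i],ce[i])
```

```text
{'clock': np.float64(9.9167), 'joint_pos': array([ 0.5289,  0.381 , -0.0469,  1.1443, -0.    ,  0.9206]), 'eef_pos': array([0.4682, 0.2736, 0.1526]), 'tool_rot': array([ 8.312e-01,  5.560e-01, -7.000e-04, -0.000e+00])}
yaw 67.55520872274235
grip [256.70833523 192.35303594]
lens [256.81685986 277.80942576]
tcp [255.94924972 192.87517111]
[ 249  128   21  109 1653] [259.08590442 180.93466425]
[    0   251   512   133 28167] [252.8056591  348.05900522]
```

View pics/w5.png

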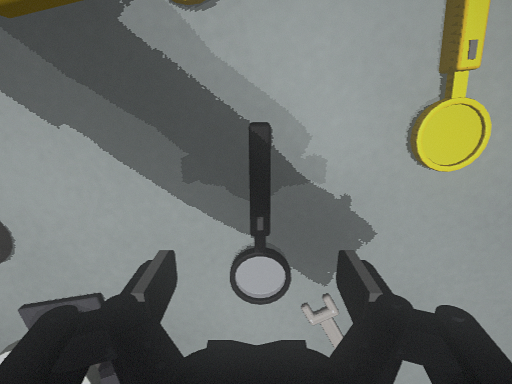

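The wrist view shows the black loupe: handle along column 260 (rows 124–235), lens at (261,277). That is about 4 px (3.5 mm) right of the tool axis, and the angle is good.

Emit:
{"op": "play_rows", "data": {
  "motion": [
    {"fingers":-1,"translation":[0.2,0,3],"roll":0},
    {"fingers":-1,"translation":[0.35,0,6],"roll":0},
    {"fingers":-1,"translation":[0.35,0,9],"roll":0},
    {"fingers":-1,"translation":[0.35,0,11.5],"roll":0},
    {"fingers":-1,"translation":[0.35,0,13],"roll":0},
    {"fingers":-1,"translation":[0.35,0,13.3],"roll":0},
    {"fingers":-1,"translation":[0.35,0,13.3],"roll":0},
    {"fingers":0,"translation":[0.35,0,13.3],"roll":0},
    {"fingers":0.4,"translation":[0.35,0,13.3],"roll":0},
    {"fingers":1,"translation":[0.35,0,13.3],"roll":0},
    {"fingers":1,"translation":[0.35,0,13.3],"roll":0},
    {"fingers":1,"translation":[0.35,0,13.3],"roll":0},
    {"fingers":1,"translation":[0.35,0,13.3],"roll":0},
    {"fingers":1,"translation":[0.35,0,13.3],"roll":0},
    {"fingers":1,"translation":[0.35,0,13.3],"roll":0}
  ]
}}

```text
clock: 11.17
eef_pos: [0.4706, 0.2775, 0.0213]
tool_rot: [0.831, 0.557, 0.001, 0.0]
ft_force: [-0.2, -0.8, 5.1]
grip_width: 0.0188
```

Emit:
{"op": "play_rows", "data": {
  "motion": [
    {"fingers":1,"translation":[0,0,-1],"roll":0},
    {"fingers":1,"translation":[0,0,-3],"roll":0},
    {"fingers":1,"translation":[0,0,-6],"roll":0},
    {"fingers":1,"translation":[0,0,-9],"roll":0},
    {"fingers":1,"translation":[0,0,-12],"roll":0},
    {"fingers":1,"translation":[0,0,-15],"roll":0},
    {"fingers":1,"translation":[0,0,-18],"roll":0},
    {"fingers":1,"translation":[-1,0.4,-20],"roll":0},
    {"fingers":1,"translation":[-3,1.3,-21],"roll":0},
    {"fingers":1,"translation":[-6,2.6,-21],"roll":0},
    {"fingers":1,"translation":[-9,3.9,-21],"roll":0},
    {"fingers":1,"translation":[-12,5.3,-21],"roll":0},
    {"fingers":1,"translation":[-15,6.6,-21],"roll":0},
    {"fingers":1,"translation":[-18,7.9,-21],"roll":0},
    {"fingers":1,"translation":[-20.5,9,-21],"roll":0},
    {"fingers":1,"translation":[-22,9.7,-21],"roll":0},
    {"fingers":1,"translation":[-22.8,10,-21],"roll":0},
    {"fingers":1,"translation":[-22.8,10,-21],"roll":0},
    {"fingers":1,"translation":[-22.8,10,-21],"roll":0},
    {"fingers":1,"translation":[-22.8,10,-21],"roll":0}
  ]
}}

```text
clock: 12.83
eef_pos: [0.4756, 0.0292, 0.2303]
tool_rot: [0.83, 0.557, 0.0, -0.0]
ft_force: [-0.4, 0.5, -2.0]
grip_width: 0.0191
```

Run:
```python
from h import *
s=shoot("scene","s6");t=shoot("top","t6");o=bot.get_obs()
print({k:np.round(o[k],4) for k in("clock","joint_pos","eef_pos","tool_rot","ft_force","ft_torque","grip_width")})
x,y=np.round(proj(s,[.6,-.01,.17])).astype(int);X,Y=np.round(proj(t,[.6,-.01,.2])).astype(int)
C=cv2.resize(s["pixels"][y-60:y+40,x-50:x+50],None,fx=4,fy=4,interpolation=cv2.INTER_CUBIC)
D=cv2.resize(t["pixels"][Y-50:Y+50,X-50:X+50],None,fx=4,fy=4,interpolation=cv2.INTER_CUBIC)
cv2.imwrite("pics/c6.png",np.hstack([C,D])[...,::-1]);print("org s",x-50,y-60,"t",X-50,Y-50)
```

```text
{'clock': np.float64(12.9333), 'joint_pos': array([ 6.1500e-02,  2.0200e-01, -8.4200e-02,  1.2848e+00,  3.0000e-04,
        4.4960e-01]), 'eef_pos': array([0.4757, 0.0294, 0.2303]), 'tool_rot': array([ 8.302e-01,  5.575e-01, -0.000e+00, -2.000e-04]), 'ft_force': array([ 0.5534,  0.6032, -0.9096]), 'ft_torque': array([ 0.0352, -0.0179, -0.0569]), 'grip_width': np.float64(0.019)}
org s 224 166 t 237 99
```

View pics/c6.png

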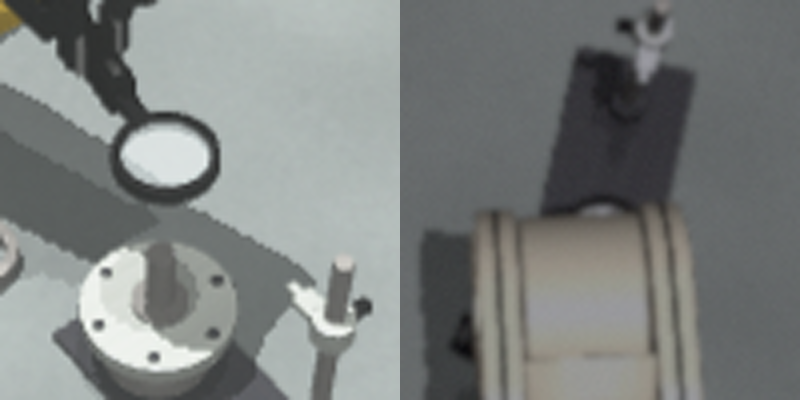

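Run:
```python
from h import *
s=load("s6");w=shoot("wrist","w6");o=bot.get_obs()
def fit(img):
    m=(cv2.cvtColor(img,cv2.COLOR_RGB2GRAY)>150).astype(np.uint8)
    cs,_=cv2.findContours(m,cv2.RETR_EXTERNAL,cv2.CHAIN_APPROX_NONE);c=max(cs,key=cv2.contourArea);return cv2.fitEllipse(c)
x0,y0=224+25,166+25
e=fit(s["pixels"][y0:y0+32,x0:x0+32]);u,v=e[0][0]+x0,e[0][1]+y0;print("glass scene",u,v,e[1:])
Rt=R.from_quat(o["tool_rot"]).as_matrix();L=o["eef_pos"]+Rt@[0,.0986,.0073]
print("kin lens",L,"pred",proj(s,L))
T=s["world_to_cam"];dep=(T[:3,:3]@L+T[:3,3])[2];print("mm/px",dep/385*1000)
th=np.linspace(0,2*np.pi,60)
pc=np.array([proj(s,L+[.028*np.cos(a),.028*np.sin(a),.0]) for a in th],np.float32);print("level circle r28",cv2.fitEllipse(pc))
print("pred lens if over shaft at .221",proj(s,[.5675,-.0095,.221]),proj(s,[.5655,-.0103,.221]))
print("stem top pred",proj(s,[.5675,-.0095,.126]),proj(s,[.5655,-.0103,.126]),"seen",224+(160.5)/4-.5,166+248.5/4-.5)
W=w["pixels"].copy();cv2.imwrite("pics/w6.png",W[...,::-1]);print("wrist lens pred",proj(w,L),"stem top",proj(w,[.5675,-.0095,.126]))
```

```text
glass scene 264.82619190216064 204.26113510131836 ((14.642377853393555, 20.909997940063477), 92.47735595703125)
kin lens [ 0.56697045 -0.00797444  0.22289377] pred [264.62304928 205.01077279]
mm/px 2.4607153234029306
level circle r28 ((264.6252136230469, 205.17974853515625), (17.183706283569336, 22.772567749023438), 91.70482635498047)
pred lens if over shaft at .221 [264.37939741 205.97670065] [263.54638554 205.76416066]
stem top pred [263.70921108 229.46779023] [262.93447065 229.25966246] seen 263.625 227.625
wrist lens pred [255.54924896 387.56607066] stem top [254.44185214 294.33493896]
```

View pics/w6.png

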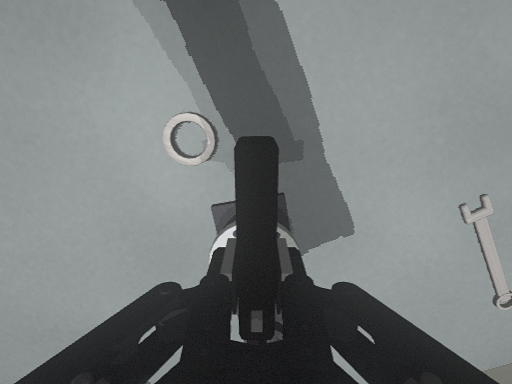

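The loupe is level and within about 2 mm of the axis. It is 2–3 mm high, so I'll trim and settle.

Emit:
{"op": "play_rows", "data": {
  "motion": [
    {"fingers":1,"translation":[-0.1,0,0.1],"roll":0},
    {"fingers":1,"translation":[-0.1,0,0.2],"roll":0},
    {"fingers":1,"translation":[-0.1,0,0.3],"roll":0},
    {"fingers":1,"translation":[-0.1,0,0.3],"roll":0},
    {"fingers":1,"translation":[-0.1,0,0.3],"roll":0},
    {"fingers":1,"translation":[-0.1,0,0.3],"roll":0},
    {"fingers":1,"translation":[-0.1,0,0.3],"roll":0},
    {"fingers":1,"translation":[-0.1,0,0.3],"roll":0},
    {"fingers":1,"translation":[-0.1,0,0.3],"roll":0},
    {"fingers":1,"translation":[-0.1,0,0.3],"roll":0}
  ]
}}

```text
clock: 13.82
eef_pos: [0.4754, 0.0273, 0.2274]
tool_rot: [0.831, 0.557, 0.0, 0.0]
ft_force: [-0.2, 0.5, -1.7]
grip_width: 0.0189
```

Run:
```python
from h import *
o=bot.get_obs();Rt=R.from_quat(o["tool_rot"]).as_matrix();print("lens",o["eef_pos"]+Rt@[0,.0986,.0073],o["grip_width"],np.abs(o["joint_vel"]).max(),o["clock"])
bot.job_done()
```

```text
lens [ 0.56661109 -0.01024041  0.22007057] 0.01893482591802368 0.0010296510588366113 13.8167
the job is handed in; nothing more can be done
```

The shaft is in the bore with its collar on the housing and released. The loupe is held over it at the pointer's height, and I handed the job in at 13.8 s.

**Shaft:** The first try at the bore met about 20 N and pushed the shaft sideways in the pads. I backed up, measured the offset at 5–6 mm, corrected it, and it then went in with almost no force. The views after release show it upright with the collar seated.

**Loupe:** I picked up the only all-black one.
- **Position:** The lens is at about (0.567, −0.010, 0.220) by arm kinematics. The shaft axis is near (0.5675, −0.0095), and the pointer tip measured 0.221 m high.
- **Steadiness:** The arm was still, and the grip opening read 18.9 mm.

**Checks that disagreed:**
- Before the last 3 mm trim down, the scene camera put the lens up to 2–3 mm higher than the arm kinematics did. I took no picture after the trim.
- The ring looked about 0.03 rad off level, which is within the limit.
- The bore position differed by about 4 mm between the fixed cameras and the wrist view, so I used a value in between.

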